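# Support block for an opened book cover

## Task

Four look-alike beech blocks of different heights lie in the sloping rack; one is just as tall as the old book is thick (without its top cover). Take that one, put it flat on the desk beside the spine, lengthwise along the spine and centred under where the standing cover will come down, and let go; then gently lay the cover open onto it, so that it rests level. Leave the other three blocks in the rack and do not disturb anything else.

Things in the scene. Friction and masses are not known exactly. Their poses are not given: they have to be found in the camera images.
- rack: fixed grey-painted rack 290 mm wide (own y): a board sloping up at 25 deg towards own +x, away from the robot, with a ledge 14 mm high along its low edge. Origin on the desk; the slope's surface runs from own x = -60, z = 22 mm (ledge) to x = 58, z = 77 mm. Four blocks lie side by side on it, 78 mm apart along y (some 40 mm clear between), long sides up the slope, low ends at the ledge.
- block_a: plain beech support block, 110 long (own x) x 36 wide (own y) x 42 mm tall (own z), 2 mm rounded edges; origin at the centre of its underside. It starts in one of the rack's four places, so its z axis starts 25 deg from vertical.
- block_b: plain beech support block, 110 long (own x) x 36 wide (own y) x 52 mm tall (own z), 2 mm rounded edges; origin at the centre of its underside. It starts in one of the rack's four places, so its z axis starts 25 deg from vertical.
- block_c: plain beech support block, 110 long (own x) x 36 wide (own y) x 62 mm tall (own z), 2 mm rounded edges; origin at the centre of its underside. It starts in one of the rack's four places, so its z axis starts 25 deg from vertical.
- block_d: plain beech support block, 110 long (own x) x 36 wide (own y) x 72 mm tall (own z), 2 mm rounded edges; origin at the centre of its underside. It starts in one of the rack's four places, so its z axis starts 25 deg from vertical.
- book: fixed old book in brown boards, 180 mm along the spine (own x), its body 62 mm thick from desk to bare page. Origin on the desk right below the cover's hinge line, halfway along the spine. The body reaches from the spine at own y = 0 to y = -142 mm; the cover opens to the +y side.
- cover (a joint): angle of the upper cover (rad): 0 = open and level, pi/2 = upright, more = leaning back over the page (starts 1.6 to 1.85). Hinge line along the book's x at y = 0, 66 mm above the desk. A board 180 mm along the spine, 8 thick, 4 to 140 mm from the hinge; level, its underside is 62 mm up. The stiff hinge holds it within 20 deg of upright; lower, it sinks slowly till something stops it.
- cover_edge (a point): middle of the cover's free edge, 140 mm from the hinge line, mid-thickness
- folder: loose ivory-coloured bone folder 130 x 20 x 5 mm lying on the bare page; leave alone
- spatula: loose steel spatula 190 mm long lying at the right; leave alone
- brush: loose brush 180 mm long lying in front of the rack; leave alone
- weight: loose clear plate 150 x 70 x 12 mm with a black knob, 49 mm tall in all, at the back; leave alone
- beaker: loose glass beaker 70 mm wide, 90 mm tall, at the back; leave alone
- eraser: loose white eraser 60 x 35 x 20 mm at the back; leave alone
Mind the look-alikes: they are no part of the job. Leave any orange or yellow look-alike of the block_c alone.

How it is judged (in metres and radians):
On the way:
1. the right block lies released beside the spine while the cover still stands (y of block_c in the frame of book between 0.045 and 0.105 m and x of block_c in the frame of book between -0.04 and 0.04 m and height (world z) of block_c between -0.004 and 0.006 m and angle between block_c's own z axis and vertical below 0.06 rad and angle between the x axis of block_c and the x axis of book, either way round below 0.22 rad and contact force between the fingers and block_c below 0.05 N and value of joint cover above 1 rad), for 0.2 s.
At the end, for the whole second after the job is handed in: The 62 mm block lies released and flat on the desk, 45 to 105 mm from the hinge line, within 40 mm of the spine's middle and 12 deg of its direction; the cover rests still on it, level within 2.6 deg; the other three blocks are within 30 mm of their starts (y of block_c in the frame of book between 0.045 and 0.105 m and x of block_c in the frame of book between -0.04 and 0.04 m and height (world z) of block_c between -0.004 and 0.006 m and angle between block_c's own z axis and vertical below 0.06 rad and angle between the x axis of block_c and the x axis of book, either way round below 0.22 rad and contact force between the fingers and block_c below 0.05 N and value of joint cover between -0.045 and 0.045 rad and velocity of joint cover between -0.05 and 0.05 rad/s and contact force between block_c and book above 0.1 N and linear speed of block_c below 0.02 m/s and distance of each of block_a, block_b, block_d from where it was at the start of the episode below 0.03 m); the robot touches nothing.
It fails at once if another block is taken out of or shifted in the rack (more than 40 mm) (distance of any of block_a, block_b, block_d from where it was at the start of the episode above 0.04 m).
It fails at once if a bystander is disturbed (moved more than 40 mm) (distance of any of folder, spatula, brush, weight, beaker, eraser from where it was at the start of the episode above 0.04 m).
It fails at once if the cover is slammed (turned faster than 3.5 rad/s) (velocity of joint cover below -3.5 rad/s or velocity of joint cover above 3.5 rad/s).
It also fails if it takes over 51 s, if anything falls off the work surface, if the arm or the gripper's body presses on something with over 40 N, if the wrist force passes 120 N, or if a joint passes its speed limit or range.

## Robot

A 6-joint arm with a two-finger parallel gripper is mounted at the origin on the work surface. World frame = base frame: x ahead of the robot, y to its left, z up, the work surface at z = 0. Lengths are in m, angles in degrees, forces in N, time in s.
With the tool pointing down it reaches from about 0.3 to 0.75 m from the base axis. Payload 8.5 kg.
Tool frame: the origin (TCP) lies midway between the tips of the shut fingers; the grasp point (between the pads) lies 19 mm behind it (env.grasp_offset is the distance from the TCP to the grasp point, in m); z points along the fingers, y is the line along which they close (so a half turn about z gives the same grasp; the last joint's range is limited). The gripper opens to 85 mm and grips with 20 to 120 N. Pads are 22 mm wide; open, the fingers measure 114 mm over their backs; the gripper's body (76 mm by 85 mm) begins 54 mm behind the grasp point. The pads swing forward as they close: fully open they stand 13 mm farther back than shut.
Start: joints at [63.696, 21.807, 74.336, -0, 83.858, -12.336], TCP at [0.133, 0.534, 0.231] pointing down, gripper open.
Joint ranges: [-178.18, 178.18], [-50.72, 133.34], [12.68, 142.11], [-81.47, 261.47], [9.98, 163.14], [-165.26, 165.26]. Speed limits (degrees/s): [136.94, 136.94, 180, 180, 180, 180].

## Interface

Orientations are given as a 3x3 rotation matrix whose columns are the frame's x, y, z axes.
In Python, from rig import env gives the robot as it stands.
- The arm moves only by the tool servo_tool, never from a script. Its argument "deltas" is text: rows parted by semicolons, each of 7 numbers parted by spaces: the opening, from 0 (shut) to 1 (fully open), then the shift along the tool's x, y, z in mm, then the turn, a rotation vector about the tool's x, y, z in rad. A call has 1 to 8 rows; each row shifts and turns the commanded pose from where the row before left it, along the tool's axes as they then stand; what a row does not reach is not made up. A row lasts 1/12 s, in which the tool goes at most 41.7 mm and 7.16 degrees, less where a joint would pass 70% of its speed; a pose out of reach is approached as far as the arm can. A call is refused whole if a number of a shift passes 41.7 or a number of a turn 0.125, either way. A call with a gripper value outside its range is refused whole. The fingers move at their own pace and stop on an object; "newtons" is the grip in N (left out, the last holds). Time passes only in rows, so rows that do not move let the fingers close. It gives the time, the measured TCP pose, the force, the opening and the grip force at its end, in the units of the state.
- env.observe(): the state, without advancing time (a new reading comes with each control period).
- env.get_image(name): name is "scene" or "top" or "wrist"; returns a dict with "img" (384x512x3 uint8, red, green, blue), "depth" (384x512 float32, m along the optical axis (not along the pixel's ray), 0 where there is no reading), "camera_matrix" (3x3 intrinsics, pixels), "D" ([k1, k2, p1, p2, k3] as OpenCV has them; the pictures are not rectified), "world_to_cam" (4x4, takes a point from world to camera coordinates). Camera axes: x right, y down, z forward; pixel columns grow to the right and rows downward; lengths in m; the calibration is good to about 2 mm. A picture is of the moment at which its call begins.
- env.close_job(): hands the job in; it is judged then, once.
Trained networks look in a picture, given as the dict that the camera call returned (one of the last four; its "shot" number tells which), for a name from the list of things; names that differ only in an ending like _2 or _b are one class to them, and where a whole thing is asked for, a point or a joint stands for the part that bears it (a point fixed in the world has none). Each returns a list of dicts, best first, with "conf" (0 to 1); they miss things now and then, are a little off and sometimes report something else, mostly with a low value. They report only what shows in the picture. A call takes as long as a camera call. They do not tell look-alikes from the thing itself.
- env.spot_in(name, picture): "bbox" ([centre column, centre row, width, height] in pixels, round what is visible of it).
- env.spot_point(name, picture): "uv" ([column, row] in pixels: a listed point, or the origin of a listed thing).
The state is a dict: "time_s": time; "q": joint angles; "qvel": joint speeds; "joint_efforts": joint torques, N m; "position": TCP position; "tool_rot": TCP orientation; "ft_force": force on the tool from outside, world axes, zero at the start; "wrist_torque": the same for the moment, N m; "grip_width": finger opening in m; "gripper_force": force on a finger pad.
Only numpy, scipy, OpenCV 4.12 (cv2) and the standard library are available. Lean on these libraries where they do the work, as an engineer would, in place of code of your own. Each camera call takes 0.05 s, during which the arm holds its last target. There are 200 camera calls.

## Working session

There is one attempt and no reset: what is moved stays moved. The work goes in short steps, Python scripts to look and compute and a tool call to move; the robot and the scene stay as the last step left them, time stands still between calls to the robot, and variables do not carry over. Pictures are saved under pics/ and viewed, at most 10 in all, crops included, and the job is handed in when it is done.

Besides the shell and the picture viewer there is one more tool, called as name(argument=value, ...), one argument or row to a line, values as JSON. servo_tool: Moves the arm, as the interface text tells. Its arguments: {"type":"object","properties":{"deltas":{"type":"string"},"newtons":{"type":"number"}},"required":["deltas"]}

```bash
ls; mkdir -p pics; cat > h.py <<'E'
import numpy as np, cv2
from rig import env
def shot(n):
    return env.get_image(n)
def save(p,f):
    cv2.imwrite(f,cv2.cvtColor(p["img"],cv2.COLOR_RGB2BGR))
def cloud(p):
    K=np.array(p["camera_matrix"]);D=np.array(p["D"]);T=np.array(p["world_to_cam"])
    h,w=p["depth"].shape
    u,v=np.meshgrid(np.arange(w),np.arange(h))
    n=cv2.undistortPoints(np.stack([u,v],-1).reshape(-1,1,2).astype(np.float64),K,D).reshape(h,w,2)
    z=p["depth"].astype(float)
    c=np.dstack([n[...,0]*z,n[...,1]*z,z])
    W=(c-T[:3,3])@T[:3,:3]
    W[z==0]=np.nan
    return W
E
python3 - <<'E'
from h import *
a=shot("scene");b=shot("top")
np.savez("s1.npz",scene=cloud(a),top=cloud(b),si=a["img"],ti=b["img"])
im=np.hstack([a["img"],b["img"]])
save(a,"pics/s.png");save(b,"pics/t.png")
for p,n in((a,"scene"),(b,"top")):
    for k in("block_c","book","rack","cover"):
        try: print(n,k,[(np.round(d["bbox"]),round(d["conf"],2)) for d in env.spot_in(k,p)])
        except Exception as e: print(k,e)
o=env.observe();print(o["time_s"],o["position"],o["tool_rot"])
E
```

```text
pics
scene block_c [(array([339., 148.,  40.,  23.]), 0.9), (array([328., 159.,  33.,  20.]), 0.74), (array([375., 201.,  33.,  32.]), 0.7), (array([299., 185.,  39.,  19.]), 0.67), (array([271., 138.,  31.,  24.]), 0.65), (array([315., 170.,  40.,  24.]), 0.59), (array([281., 164.,  36.,  25.]), 0.37)]
scene book [(array([177., 225.,  75., 111.]), 0.57)]
scene rack [(array([320., 185.,  81.,  58.]), 0.64)]
scene cover [(array([192., 204.,  47.,  74.]), 0.96), (array([338., 148.,  39.,  26.]), 0.74)]
top block_c [(array([145., 279.,  28.,  35.]), 0.98), (array([169., 125.,  38.,  40.]), 0.96), (array([210., 182.,  15.,  41.]), 0.79), (array([185., 187.,  16.,  40.]), 0.73), (array([133., 190.,  25.,  41.]), 0.65), (array([177., 236.,  56.,  15.]), 0.63)]
top book []
top rack [(array([176., 183.,  93.,  47.]), 0.58)]
top cover [(array([326., 214.,  30.,  62.]), 0.67)]
0.5 [0.13274669 0.53369397 0.23131155] [[-9.70433927e-01  2.41366925e-01  1.25222721e-06]
 [ 2.41366925e-01  9.70433926e-01 -4.81046641e-05]
 [-1.28260786e-05 -4.63801519e-05 -9.99999999e-01]]
```

View pics/s.png

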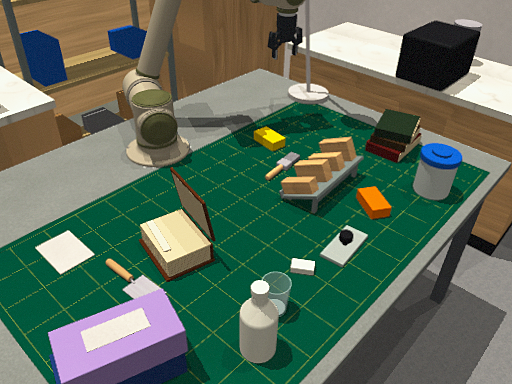

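View pics/t.png

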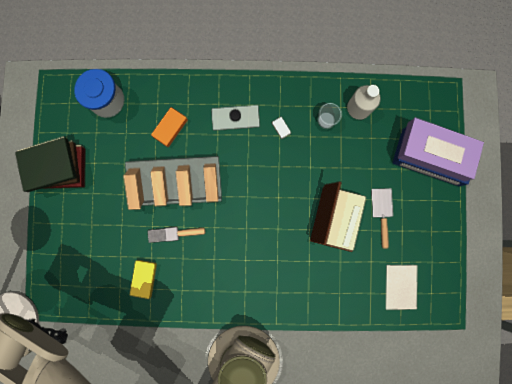

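The scene view shows the rack with four beech blocks at about (299,185), (315,170), (328,159) and (339,148), and the book at (177,235) with its cover standing. In the top view the blocks are at columns 133/158/184/210, row 185. The orange (169,125) and yellow (144,280) look-alikes lie elsewhere. Next I'll get the heights from depth.

```bash
python3 - <<'E'
from h import *
d=np.load("s1.npz");T=d["top"];I=d["ti"].astype(int)
print("desk z",np.nanmedian(T[250:320,190:210,2]), "center px",T[183,175])
f=lambda v:np.round(np.asarray(v)*1000,1)
hsv=cv2.cvtColor(d["ti"],cv2.COLOR_RGB2HSV)
# wood mask in rack area
H,S,V=[hsv[...,i].astype(int) for i in range(3)]
win=np.zeros(H.shape,bool);win[155:215,118:226]=1
wood=win&(H>5)&(H<25)&(S>70)&(T[...,2]>.03)
n,l,st,c=cv2.connectedComponentsWithStats(wood.astype(np.uint8))
for i in range(1,n):
    if st[i,4]<60: continue
    P=T[l==i];P=P[~np.isnan(P[:,0])]
    # top face: plane fit RANSAC-ish
    best=None;rng=np.random.default_rng(0)
    for _ in range(300):
        a,b,cc=P[rng.choice(len(P),3,False)]
        m=np.cross(b-a,cc-a);L=np.linalg.norm(m)
        if L<1e-5: continue
        m/=L; m*=np.sign(m[2])
        if m[2]<.8: continue
        k=abs((P-a)@m)<.003
        if best is None or k.sum()>best.sum(): best=k
    Q=P[best];q=Q.mean(0);m=np.linalg.svd(Q-q)[2][2];m*=np.sign(m[2])
    xy=Q[:,:2].astype(np.float32)*1000
    print(c[i],len(P),len(Q),"cen",f(q),"n",m.round(3),"tilt",np.degrees(np.arccos(m[2])).round(1),"z",f([Q[:,2].min(),Q[:,2].max()]),cv2.minAreaRect(xy))
# rack grey
g=np.zeros(H.shape,bool);g[155:205,122:222]=1
grey=g&(S<60)&(T[...,2]>.015)&(T[...,2]<.095)
P=T[grey];print("grey",len(P));
A=np.c_[P[:,:2],np.ones(len(P))];w=np.ones(len(P),bool)
for _ in range(8):
    s=np.linalg.lstsq(A[w],P[w,2],rcond=None)[0]; w=abs(A@s-P[:,2])<.005
print("slope plane",s,w.sum(),np.degrees(np.arctan(np.hypot(*s[:2]))),np.degrees(np.arctan2(s[1],s[0])),cv2.minAreaRect((P[w,:2]*1000).astype(np.float32)))
# book: page
win=np.zeros(H.shape,bool);win[175:260,300:375]=1
Q=T[win&(abs(T[...,2]-.062)<.006)];print("page",cv2.minAreaRect((Q[:,:2]*1000).astype(np.float32)),f(np.median(Q,0)))
Q=T[win&(T[...,2]>.085)];print("cover",len(Q),f(np.nanmax(Q,0)),f(np.nanmin(Q,0)))
np.save("cov.npy",Q)
q=Q.mean(0);sv=np.linalg.svd(Q-q);print(f(q),sv[2].round(3),sv[1])
top=Q[Q[:,2]>np.nanmax(Q[:,2])-.02];print(cv2.minAreaRect((top[:,:2]*1000).astype(np.float32)),f(np.median(top,0)))
E
```

```text
desk z -0.0005639273048526111 center px [0.55361781 0.22233636 0.04665737]
[183.78130841 184.8317757 ] 535 274 cen [536.  189.6 102.1] n [-0.415  0.049  0.908] tilt 24.7 z [ 78.5 127. ] ((536.3126831054688, 189.53846740722656), (99.41203308105469, 36.31025695800781), 3.8487277030944824)
[210.44880174 182.11111111] 459 267 cen [549.9 109.9  84. ] n [-0.45   0.005  0.893] tilt 26.8 z [ 57.2 110.9] ((549.0006713867188, 109.11270141601562), (98.32861328125, 35.69826126098633), 4.419552326202393)
[158.84732824 185.73664122] 524 282 cen [535.5 265.2  93.2] n [-0.42   0.023  0.907] tilt 24.9 z [ 66.6 117.1] ((532.829833984375, 265.81536865234375), (99.42570495605469, 37.51738739013672), 4.208110809326172)
[133.6388443  188.12359551] 623 272 cen [521.3 342.5 111.5] n [-0.428  0.018  0.904] tilt 25.3 z [ 82.7 136.1] ((519.21435546875, 342.2360534667969), (100.27978515625, 35.38016891479492), 5.0672197341918945)
grey 2057
slope plane [ 0.46320896  0.03478285 -0.22138312] 1564 24.915484115559376 4.294341272883196 ((560.6386108398438, 227.5750274658203), (132.03509521484375, 289.17974853515625), 5.426853656768799)
page ((456.4692687988281, -283.44757080078125), (133.4373321533203, 171.72225952148438), 76.72514343261719) [ 449.3 -304.7   61.7]
cover 938 [ 557.  -199.8  210.3] [ 379.8 -266.7   85.4]
[ 467.6 -232.3  156.8] [[-0.972  0.233 -0.035]
 [-0.078 -0.178  0.981]
 [ 0.222  0.956  0.191]] [1.59429093 1.18454884 0.05266249]
((466.8843994140625, -242.0848388671875), (12.632509231567383, 179.6219482421875), 76.03926086425781) [ 466.5 -241.3  202.1]
```

```bash
cat >> h.py <<'E'
from scipy.spatial.transform import Rotation as Ro
def Rt(yaw,tilt):
    """tool rot: closing line at yaw (deg) from world y, leaning forward by tilt"""
    Y=Ro.from_euler("z",yaw,degrees=True).as_matrix()
    t=np.radians(tilt)
    z=Y@[np.sin(t),0,-np.cos(t)];y=Y@[0,1,0]
    return np.c_[np.cross(y,z),y,z]
def plan(p,R,N=None):
    "constant row repeated N times from the measured pose to (p mm,R)"
    o=env.observe();p0=np.array(o["position"])*1000;R0=np.array(o["tool_rot"])
    w=Ro.from_matrix(R0.T@R).as_rotvec();d=R0.T@(np.array(p)-p0)
    if N is None: N=int(max(np.ceil(np.linalg.norm(w)/.12),np.ceil(np.linalg.norm(d)/36),1))
    w=np.round(w/N,4);M=sum(Ro.from_rotvec(w*k).as_matrix() for k in range(N))
    s=np.round(np.linalg.solve(M,d),1)
    print("N",N,"row",s,w,"| t",round(o["time_s"],2),"p",p0.round(1))
topc=np.array([536.1,189.6,102.1]);Rg=Rt(4.3,25);n=-Rg[:,2]
org=np.array([472.2,-219.2,0]);yawb=-13.4;Rb=Rt(yawb,0)
bx=np.array([.9728,-.2317,0]);by=np.array([.2317,.9728,0])
E
python3 - <<'E'
from h import *
i=np.load("s1.npz")["ti"][145:220,110:235]
cv2.imwrite("pics/c.png",cv2.cvtColor(cv2.resize(i,None,fx=6,fy=6,interpolation=cv2.INTER_CUBIC),cv2.COLOR_RGB2BGR))
plan(topc+80*n,Rg)
E
```

```text
N 15 row [-25.8 -20.8   9. ] [-0.0046 -0.0288 -0.0209] | t 0.5 p [132.7 533.7 231.3]
```

View pics/c.png

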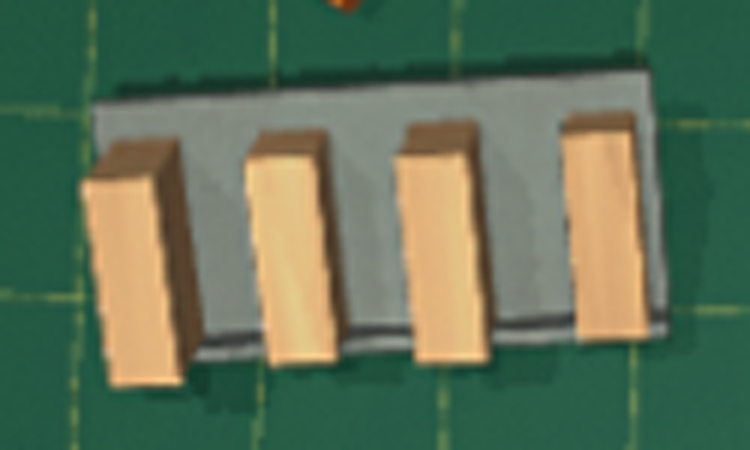

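Top-view candidates and their heights above the slope: (133,188) is 72, (158,186) is 52, (184,185) is 62 and (210,182) is 42 mm. The third beech block from the left, at (184,185), is block_c (62 mm matches the book body). The crop shows plain beech, crop px (445,260). The orange and yellow ones are outside the rack. I'm moving now.

servo_tool(
  deltas="0.7 -25.8 -20.8 9 -0.0046 -0.0288 -0.0209;0.7 -25.8 -20.8 9 -0.0046 -0.0288 -0.0209;0.7 -25.8 -20.8 9 -0.0046 -0.0288 -0.0209;0.7 -25.8 -20.8 9 -0.0046 -0.0288 -0.0209;0.7 -25.8 -20.8 9 -0.0046 -0.0288 -0.0209;0.7 -25.8 -20.8 9 -0.0046 -0.0288 -0.0209;0.7 -25.8 -20.8 9 -0.0046 -0.0288 -0.0209;0.7 -25.8 -20.8 9 -0.0046 -0.0288 -0.0209",
  newtons=50,
)

```text
time_s: 1.17
position: [0.3144, 0.3334, 0.1788]
tool_rot: [[-0.97, 0.072, 0.233], [0.074, 0.997, -0.0], [-0.232, 0.017, -0.973]]
ft_force: [0.8, 1.3, -0.0]
grip_width: 0.0596
gripper_force: 0.0
```

servo_tool(
  deltas="0.7 -25.8 -20.8 9 -0.0046 -0.0288 -0.0209;0.7 -25.8 -20.8 9 -0.0046 -0.0288 -0.0209;0.7 -25.8 -20.8 9 -0.0046 -0.0288 -0.0209;0.7 -25.8 -20.8 9 -0.0046 -0.0288 -0.0209;0.7 -25.8 -20.8 9 -0.0046 -0.0288 -0.0209;0.7 -25.8 -20.8 9 -0.0046 -0.0288 -0.0209;0.7 -25.8 -20.8 9 -0.0046 -0.0288 -0.0209;0.7 0 0 0 0 0 0",
)

```text
time_s: 1.83
position: [0.5069, 0.1844, 0.1746]
tool_rot: [[-0.903, -0.072, 0.424], [-0.065, 0.997, 0.029], [-0.425, -0.001, -0.905]]
ft_force: [0.1, 0.4, 1.0]
grip_width: 0.0598
gripper_force: 0.0
```

```bash
python3 - <<'E'
from h import *
a=shot("wrist");save(a,"pics/w1.png");T=cloud(a)
h=(T-topc)@n*1000; hsv=cv2.cvtColor(a["img"],cv2.COLOR_RGB2HSV)
m=(abs(h)<6)&(hsv[...,1]>70)&(hsv[...,0]<25)&(np.linalg.norm((T-topc/1000),axis=2)<.2)
Wd=T*1000
m=(abs((Wd-topc)@n)<6)&(np.linalg.norm(Wd-topc,axis=2)<65)&(hsv[...,1]>70)&(hsv[...,0]<25)
P=Wd[m];print(len(P))
L=(P-topc)@Rg
print("tool-frame offsets of top: x",np.percentile(L[:,0],[.5,50,99.5]).round(1),"y",np.percentile(L[:,1],[.5,50,99.5]).round(1),"z",np.median(L[:,2]).round(1))
print(cv2.minAreaRect(L[:,:2].astype(np.float32)))
plan(topc-40*n,Rg); print(env.observe()["grip_width"],env.observe()["ft_force"])
E
```

```text
4782
tool-frame offsets of top: x [-50.8  14.5  58. ] y [-18.    1.3  17.2] z -0.8
((3.2479896545410156, -0.4431190490722656), (35.8153076171875, 109.67777252197266), 89.93023681640625)
N 4 row [ 0.4  0.4 29.7] [-0.0005 -0.     -0.0008] | t 1.88 p [504.6 185.7 174.1]
0.059539797338958436 [-0.53966291 -0.01065761  0.07979091]
```

View pics/w1.png

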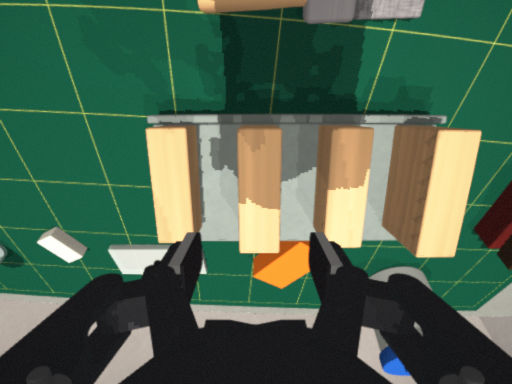

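The wrist view shows the target block at columns 238-281, centred between the fingers (190, 318), with its neighbours clear. I'm descending and closing.

servo_tool(
  deltas="0.7 1.2 0 24 0 0 0;0.7 1.2 0 24 0 0 0;0.7 1.2 0 24 0 0 0;0.7 1 0 24 0 0 0;0.7 0 0 23 0 0 0;0.7 0 0 0 0 0 0",
)

```text
time_s: 2.38
position: [0.5478, 0.1913, 0.0608]
tool_rot: [[-0.907, -0.075, 0.415], [-0.068, 0.997, 0.031], [-0.417, -0.001, -0.909]]
ft_force: [-1.2, -0.2, -1.1]
grip_width: 0.0595
gripper_force: 0.0
```

servo_tool(
  deltas="0 0 0 0 0 0 0;0 0 0 0 0 0 0;0 0 0 0 0 0 0;0 0 0 0 0 0 0;0 0 0 0 0 0 0;0 0 0 0 0 0 0",
  newtons=50,
)

```text
time_s: 2.88
position: [0.5485, 0.1912, 0.0656]
tool_rot: [[-0.904, -0.075, 0.422], [-0.068, 0.997, 0.032], [-0.423, -0.0, -0.906]]
ft_force: [-6.7, 1.2, 7.5]
grip_width: 0.0354
gripper_force: 51.5
```

servo_tool(
  deltas="0 0 0 -10 0 0 0;0 0 0 -20 0 0 0;0 0 0 -30 0 0 0;0 0 0 -30 0 0 0;0 0 0 -20 0 0 0;0 0 0 0 0 0 0",
)

```text
time_s: 3.38
position: [0.5023, 0.1877, 0.1685]
tool_rot: [[-0.901, -0.075, 0.427], [-0.068, 0.997, 0.032], [-0.428, 0.0, -0.904]]
ft_force: [0.0, 0.9, -2.5]
grip_width: 0.036
gripper_force: 50.7
```

```bash
python3 - <<'E'
from h import *
o=env.observe();print(o["grip_width"],o["gripper_force"],o["ft_force"],(np.array(o["position"])*1000-topc)@Rg)
plan(org+73*by+[0,0,150],Rb)
E
```

```text
0.03597124762259544 50.70502996444702 [ 0.02186903  0.86749702 -2.47483383] [  2.67281831   0.66276369 -74.46641124]
N 10 row [ -0.5 -33.8   1.6] [0.0068 0.0439 0.0304] | t 3.38 p [502.3 187.7 168.5]
```

servo_tool(
  deltas="0 -0.5 -33.8 1.6 0.0068 0.0439 0.0304;0 -0.5 -33.8 1.6 0.0068 0.0439 0.0304;0 -0.5 -33.8 1.6 0.0068 0.0439 0.0304;0 -0.5 -33.8 1.6 0.0068 0.0439 0.0304;0 -0.5 -33.8 1.6 0.0068 0.0439 0.0304;0 -0.5 -33.8 1.6 0.0068 0.0439 0.0304;0 -0.5 -33.8 1.6 0.0068 0.0439 0.0304;0 -0.5 -33.8 1.6 0.0068 0.0439 0.0304",
)

```text
time_s: 4.05
position: [0.5005, -0.0839, 0.1494]
tool_rot: [[-0.982, 0.174, 0.079], [0.174, 0.985, -0.005], [-0.079, 0.009, -0.997]]
ft_force: [0.2, -0.2, -2.6]
grip_width: 0.0357
gripper_force: 50.8
```

servo_tool(
  deltas="0 -0.5 -33.8 1.6 0.0068 0.0439 0.0304;0 -0.5 -33.8 1.6 0.0068 0.0439 0.0304;0 0 0 0 0 0 0;0 0 0 0 0 0 0",
)

```text
time_s: 4.38
position: [0.4893, -0.1501, 0.1454]
tool_rot: [[-0.972, 0.235, -0.008], [0.235, 0.972, 0.0], [0.008, -0.002, -1.0]]
ft_force: [-0.5, 0.0, -2.3]
grip_width: 0.0357
gripper_force: 51.2
```

```bash
python3 - <<'E'
from h import *
plan(org+73*by+[0,0,60],Rb)
o=env.observe();print(o["grip_width"],np.array(o["tool_rot"]).round(3).tolist(),o["ft_force"])
b=shot("top");s=shot("scene");w=shot("wrist")
save(w,"pics/w2.png");save(s,"pics/s2.png")
tcp=np.array(o["position"])*1000;R=np.array(o["tool_rot"])
for nm,p in(("top",b),("scene",s),("wrist",w)):
    W=cloud(p)*1000;hsv=cv2.cvtColor(p["img"],cv2.COLOR_RGB2HSV)
    L=(W-tcp)@R
    m=(abs(L[...,0])<75)&(abs(L[...,1])<26)&(L[...,2]>-55)&(L[...,2]<45)&(hsv[...,1]>70)&(hsv[...,0]<25)
    P=L[m]
    if len(P)<20: print(nm,len(P));continue
    print(nm,len(P),np.percentile(P,[1,50,99],axis=0).round(1).tolist())
    # underside / top face tilt
    t=P[abs(P[:,2]-np.percentile(P[:,2],10))<6]
    c=np.linalg.lstsq(np.c_[t[:,:2],np.ones(len(t))],t[:,2],rcond=None)[0];print("  topface",len(t),c.round(3))
# cover refit
W=cloud(s)*1000
np.savez("s2.npz",W=W,img=s["img"])
Q=np.load("cov.npy")
E
```

```text
N 3 row [ 0.1  0.7 28.5] [-0.0006 -0.0025 -0.0011] | t 4.38 p [ 489.3 -150.1  145.4]
0.03574457307493513 [[-0.972, 0.235, -0.008], [0.235, 0.972, 0.0], [0.008, -0.002, -1.0]] [-5.31240254e-01  1.72393278e-03 -2.25844919e+00]
top 114 [[21.9, -18.6, -45.7], [39.4, 0.4, -37.7], [52.3, 17.7, 4.3]]
  topface 81 [-2.0000e-03 -1.3000e-02 -3.9257e+01]
scene 662 [[-60.1, -18.3, -43.4], [-39.8, -8.0, -24.1], [47.8, 17.9, 19.4]]
  topface 256 [-1.0000e-02 -1.6000e-02 -4.0273e+01]
wrist 9952 [[-18.4, -15.8, -40.6], [14.2, 6.2, -39.3], [54.1, 18.8, 11.7]]
  topface 8889 [ 8.0000e-03 -5.0000e-03 -3.9374e+01]
```

View pics/s2.png

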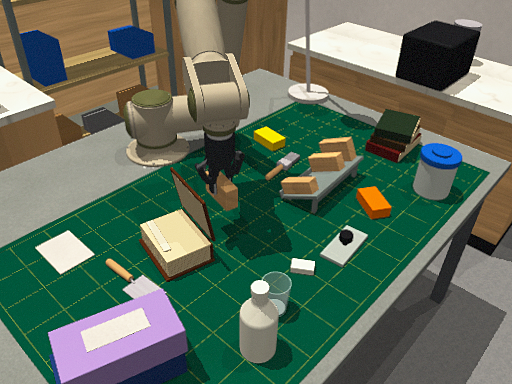

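The block hangs level in the fingers (top face 39.4 mm above the TCP, so the underside is about 22.6 mm below it), over the desk beside the cover at (190,205). I'm lowering it.

servo_tool(
  deltas="0 0.1 0.7 28 0 -0.0025 -0.001;0 0.1 0.7 28 0 -0.0025 -0.001;0 0.1 0.7 28 0 -0.0025 -0.001;0 0 0 20 0 0 0;0 0 0 10 0 0 0;0 0 0 5 0 0 0;0 0 0 0 0 0 0;0 0 0 0 0 0 0",
)

```text
time_s: 5.2
position: [0.4896, -0.1464, 0.0279]
tool_rot: [[-0.974, 0.228, 0.001], [0.228, 0.974, -0.003], [-0.002, -0.002, -1.0]]
ft_force: [0.0, 0.4, -1.9]
grip_width: 0.0355
gripper_force: 51.1
```

servo_tool(
  deltas="0 0 0 2 0 0 0;0 0 0 2 0 0 0;0 0 0 1 0 0 0;0 0 0 0 0 0 0;0 0 0 0 0 0 0",
)

```text
time_s: 5.62
position: [0.4895, -0.1469, 0.0228]
tool_rot: [[-0.973, 0.229, 0.001], [0.229, 0.973, -0.003], [-0.002, -0.002, -1.0]]
ft_force: [-0.5, 1.1, 2.7]
grip_width: 0.0356
gripper_force: 51.6
```

servo_tool(
  deltas="0.7 0 0 0 0 0 0;0.7 0 0 0 0 0 0;0.7 0 0 0 0 0 0;0.7 0 0 0 0 0 0;0.7 0 0 -15 0 0 0;0.7 0 0 -35 0 0 0;0.7 0 0 -40 0 0 0;0.7 0 0 -40 0 0 0",
)

```text
time_s: 6.28
position: [0.4887, -0.1463, 0.1536]
tool_rot: [[-0.973, 0.229, -0.001], [0.229, 0.973, -0.001], [0.001, -0.002, -1.0]]
ft_force: [0.8, 0.2, -0.8]
grip_width: 0.0599
gripper_force: 0.0
```

servo_tool(
  deltas="0.7 0 0 -40 0 0 0;0.7 0 0 -40 0 0 0;0.7 0 0 -40 0 0 0;0 0 0 -40 0 0 0;0 0 0 0 0 0 0;0 0 0 0 0 0 0",
)

```text
time_s: 6.78
position: [0.4895, -0.1463, 0.314]
tool_rot: [[-0.973, 0.229, 0.004], [0.229, 0.973, -0.004], [-0.005, -0.003, -1.0]]
ft_force: [0.1, 0.9, -0.9]
grip_width: 0.024
gripper_force: 0.0
```

```bash
python3 - <<'E'
from h import *
o=env.observe();print(o["time_s"],np.array(o["position"])*1000,o["grip_width"])
B=np.c_[bx,by,[0,0,1]]
a=shot("wrist");s=shot("scene");b=shot("top");save(a,"pics/w3.png")
for nm,p in(("wrist",a),("scene",s),("top",b)):
    L=(cloud(p)*1000-org)@B;hsv=cv2.cvtColor(p["img"],cv2.COLOR_RGB2HSV)
    wood=(hsv[...,1]>70)&(hsv[...,0]<25)
    m=wood&(abs(L[...,0])<90)&(L[...,1]>25)&(L[...,1]<125)&(abs(L[...,2]-62)<5)
    P=L[m]
    if len(P)>30: print(nm,"block",len(P),cv2.minAreaRect(P[:,:2].astype(np.float32)),np.median(P[:,2]))
    m=(abs(L[...,0])<95)&(L[...,1]>-70)&(L[...,1]<12)&(L[...,2]>90)&(L[...,2]<215)
    P=L[m]
    if len(P)>100:
        q=np.median(P,0)
        for _ in range(5):
            c=P.mean(0);nn=np.linalg.svd(P-c,full_matrices=False)[2][2];k=abs((P-c)@nn)<4;P=P[k]
        nn*=np.sign(nn[1]);print(nm,"cover",len(P),c.round(1),nn.round(3),"theta",np.pi/2+np.arctan2(nn[2],nn[1]),np.percentile(P,[1,99],axis=0).round(0).tolist())
E
```

```text
6.7833 [ 489.4729393  -146.31723876  313.97207521] 0.024004523084354183
wrist block 1635 ((0.740142822265625, 73.06743621826172), (35.150638580322266, 108.40816497802734), 89.44155883789062) 61.589209585472375
wrist cover 7887 [ -9.6 -13.8 161.7] [-0.005  0.983  0.182] theta 1.7534721513220834 [[-90.0, -25.0, 92.0], [85.0, -1.0, 205.0]]
scene block 356 ((3.2964210510253906, 73.23341369628906), (37.94315719604492, 114.67190551757812), 89.74468231201172) 62.6026707964935
scene cover 854 [ 12.  -19.4 155.3] [-0.009  0.987  0.16 ] theta 1.7314064546339 [[-85.0, -29.0, 92.0], [91.0, -9.0, 206.0]]
top block 175 ((-22.080774307250977, 74.120849609375), (59.9413948059082, 35.57931137084961), 0.63881516456604) 61.647211424188754
```

View pics/w3.png

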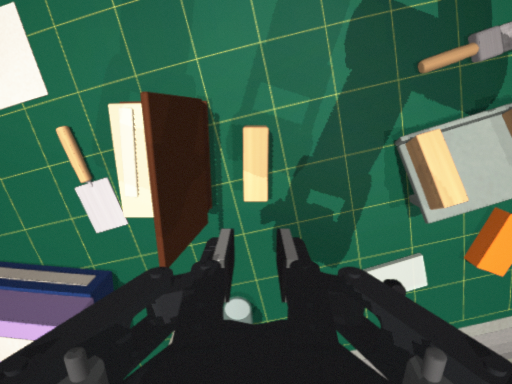

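The wrist view shows the block at (256,163), released parallel to the standing cover (175,175). Measured in the book frame it is at x = 1, y = 73 mm, with the top at 62 mm. Next I go over the cover to its page side with the fingers shut.

servo_tool(
  deltas="0 0 -25 0 0 0 0;0 0 -40 0 0 0 0;0 0 -40 0 0 0 0;0 0 -40 0 0 0 0;0 0 -7 30 0 0 0;0 0 0 40 0 0 0;0 0 0 40 0 0 0;0 0 0 22 0 0 0",
)

```text
time_s: 7.6
position: [0.4524, -0.293, 0.175]
tool_rot: [[-0.973, 0.23, -0.006], [0.23, 0.973, 0.004], [0.006, 0.003, -1.0]]
ft_force: [0.6, -0.4, -0.1]
grip_width: -0.0001
gripper_force: 0.0
```

servo_tool(
  deltas="0 0 4 0 0 0 0;0 0 4 0 0 0 0;0 0 4 0 0 0 0;0 0 4 0 0 0 0;0 0 4 0 0 0 0;0 0 4 0 0 0 0;0 0 4 0 0 0 0;0 0 4 0 0 0 0",
)

```text
time_s: 8.27
position: [0.4619, -0.2628, 0.181]
tool_rot: [[-0.973, 0.229, 0.001], [0.229, 0.973, -0.003], [-0.002, -0.002, -1.0]]
ft_force: [0.0, -0.7, -0.0]
grip_width: -0.0003
gripper_force: 0.0
```

```bash
cat >> h.py <<'E'
def state():
    o=env.observe();B=np.c_[bx,by,[0,0,1]]
    print("t",round(o["time_s"],2),"tcp book",((np.array(o["position"])*1000-org)@B).round(1),"F book",(np.array(o["ft_force"])@B).round(1))
    for nm in("scene",):
        p=shot(nm);L=(cloud(p)*1000-org)@B
        m=(abs(L[...,0])<90)&(L[...,1]>-45)&(L[...,1]<150)&(L[...,2]>76)&(L[...,2]<215)
        hsv=cv2.cvtColor(p["img"],cv2.COLOR_RGB2HSV);m&=(hsv[...,1]>90)&((hsv[...,0]<18)|(hsv[...,0]>170))
        P=L[m];print(nm,len(P))
        if len(P)>40:
            for _ in range(6):
                c=np.median(P,0);_,_,v=np.linalg.svd(np.c_[P[:,1]-c[1],P[:,2]-c[2]],full_matrices=False)
                d=v[0]*np.sign(v[0][1]);k=abs((P[:,1:]-c[1:])@v[1])<8;P=P[k]
            print(" cover theta",np.arctan2(d[1],d[0]).round(3),len(P),c.round(0),"max z",P[:,2].max().round(0))
    return p
E
python3 -c "
from h import *
state()"
```

```text
t 8.27 tcp book [ 1.00e-01 -4.48e+01  1.81e+02] F book [ 0.2 -0.7 -0. ]
scene 221
 cover theta 1.725 221 [ 81. -21. 185.] max z 207.0
```

servo_tool(
  deltas="0 0 5 0 0 0 0;0 0 5 0 0 0 0;0 0 5 0 0 0 0;0 0 5 0 0 0 0;0 0 5 0 0 0 0;0 0 5 0 0 0 0;0 0 5 0 0 0 0;0 0 5 0 0 0 0",
)

```text
time_s: 8.98
position: [0.4709, -0.2238, 0.1804]
tool_rot: [[-0.973, 0.229, 0.0], [0.229, 0.973, -0.002], [-0.001, -0.002, -1.0]]
ft_force: [-0.1, -0.9, -0.1]
grip_width: -0.0001
gripper_force: 0.4
```

```bash
python3 -c "
from h import *
state()"
```

```text
t 8.98 tcp book [ -0.2  -4.7 180.4] F book [ 0.1 -0.9 -0.1]
scene 289
 cover theta 1.458 289 [ 81.   8. 160.] max z 209.0
```

servo_tool(
  deltas="0 0 5 1 0 0 0;0 0 5 1 0 0 0;0 0 5 1 0 0 0;0 0 5 1 0 0 0;0 0 5 1 0 0 0;0 0 5 1 0 0 0;0 0 5 1 0 0 0;0 0 5 1 0 0 0",
)

```text
time_s: 9.7
position: [0.4801, -0.1848, 0.1722]
tool_rot: [[-0.973, 0.229, 0.0], [0.229, 0.973, -0.002], [-0.001, -0.002, -1.0]]
ft_force: [0.4, 0.0, 0.2]
grip_width: 0.0
gripper_force: 0.2
```

```bash
python3 -c "
from h import *
state()"
```

```text
t 9.7 tcp book [ -0.3  35.3 172.2] F book [0.4 0.1 0.2]
scene 279
 cover theta 1.141 279 [ 82.  34. 149.] max z 198.0
```

Below the stiff range now (1.14 rad), so I'll back away and let the cover sink on its own.

servo_tool(
  deltas="0 0 -5 -10 0 0 0;0 0 -5 -20 0 0 0;0 0 0 -30 0 0 0;0 0 0 -40 0 0 0;0 0 0 -20 0 0 0;0 0 0 0 0 0 0;0 0 0 0 0 0 0;0 0 0 0 0 0 0",
)

```text
time_s: 10.42
position: [0.4773, -0.1945, 0.2913]
tool_rot: [[-0.973, 0.229, -0.001], [0.229, 0.973, -0.001], [0.001, -0.001, -1.0]]
ft_force: [-0.7, -0.7, -0.3]
grip_width: -0.0004
gripper_force: 0.0
```

```bash
python3 -c "
from h import *
state()"
```

```text
t 10.42 tcp book [ -0.7  25.2 291.3] F book [-0.5 -0.8 -0.3]
scene 383
 cover theta 1.131 383 [ 54.  46. 172.] max z 197.0
```

servo_tool(
  deltas="0 0 0 0 0 0 0;0 0 0 0 0 0 0;0 0 0 0 0 0 0;0 0 0 0 0 0 0;0 0 0 0 0 0 0;0 0 0 0 0 0 0;0 0 0 0 0 0 0;0 0 0 0 0 0 0",
)

```text
time_s: 11.13
position: [0.4777, -0.1949, 0.2924]
tool_rot: [[-0.973, 0.229, 0.0], [0.229, 0.973, -0.002], [-0.001, -0.002, -1.0]]
ft_force: [-0.1, 0.6, -0.5]
grip_width: 0.0002
gripper_force: 0.0
```

servo_tool(
  deltas="0 0 0 0 0 0 0;0 0 0 0 0 0 0;0 0 0 0 0 0 0;0 0 0 0 0 0 0;0 0 0 0 0 0 0;0 0 0 0 0 0 0;0 0 0 0 0 0 0;0 0 0 0 0 0 0",
)

```text
time_s: 11.8
position: [0.4777, -0.1948, 0.2924]
tool_rot: [[-0.973, 0.229, 0.0], [0.229, 0.973, -0.002], [-0.001, -0.002, -1.0]]
ft_force: [-0.3, 0.3, 0.9]
grip_width: 0.0002
gripper_force: 0.0
```

```bash
python3 -c "
from h import *
state()"
```

```text
t 11.8 tcp book [ -0.3  25.  292.4] F book [-0.4  0.2  0.9]
scene 383
 cover theta 1.128 383 [ 52.  45. 170.] max z 197.0
```

The hinge still almost holds it at 1.13 rad, so I'll push further and follow it down.

servo_tool(
  deltas="0 0 0 35 0 0 0;0 0 0 40 0 0 0;0 0 0 30 0 0 0;0 0 0 15 0 0 0;0 0 5 0 0 0 0;0 0 5 0 0 0 0;0 0 4.6 2.6 0 0 0;0 0 4.6 2.6 0 0 0",
)

```text
time_s: 12.52
position: [0.483, -0.1762, 0.1686]
tool_rot: [[-0.973, 0.229, 0.003], [0.229, 0.973, -0.004], [-0.004, -0.003, -1.0]]
ft_force: [0.1, 0.4, 0.5]
grip_width: 0.0001
gripper_force: 0.2
```

servo_tool(
  deltas="0 0 4.6 2.6 0 0 0;0 0 4.6 2.6 0 0 0;0 0 4.6 2.8 0 0 0;0 0 4.2 4 0 0 0;0 0 4.2 4 0 0 0;0 0 4.2 4 0 0 0;0 0 4.2 4 0 0 0;0 0 0 0 0 0 0",
)

```text
time_s: 13.18
position: [0.4889, -0.1458, 0.1422]
tool_rot: [[-0.974, 0.229, -0.001], [0.229, 0.974, -0.001], [0.001, -0.001, -1.0]]
ft_force: [-0.2, 0.2, -0.9]
grip_width: 0.0003
gripper_force: 0.0
```

```bash
python3 -c "
from h import *
state()"
```

```text
t 13.18 tcp book [ -0.7  75.3 142.2] F book [-0.2  0.2 -0.9]
scene 306
 cover theta 0.668 304 [ 82.  63. 120.] max z 160.0
```

servo_tool(
  deltas="0 0 3.5 4.5 0 0 0;0 0 3.5 4.5 0 0 0;0 0 3.5 4.5 0 0 0;0 0 3.5 4.5 0 0 0;0 0 2.5 5 0 0 0;0 0 2.5 5 0 0 0;0 0 2.5 5 0 0 0;0 0 2.5 5 0 0 0",
)

```text
time_s: 13.9
position: [0.4947, -0.1232, 0.1045]
tool_rot: [[-0.973, 0.229, 0.0], [0.229, 0.973, -0.002], [-0.001, -0.002, -1.0]]
ft_force: [0.2, -0.4, 0.2]
grip_width: 0.0002
gripper_force: 0.0
```

servo_tool(
  deltas="0 0 1 5 0 0 0;0 0 1 5 0 0 0;0 0 1 5 0 0 0;0 0 0 0 0 0 0",
)

```text
time_s: 14.23
position: [0.495, -0.1203, 0.089]
tool_rot: [[-0.973, 0.229, -0.001], [0.229, 0.973, -0.001], [0.001, -0.002, -1.0]]
ft_force: [-0.4, -0.1, 0.0]
grip_width: -0.0
gripper_force: 0.0
```

```bash
python3 -c "
from h import *
p=state()
B=np.c_[bx,by,[0,0,1]]
for n in('scene','top'):
    L=(cloud(shot(n))*1000-org)@B
    m=(abs(L[...,0])<85)&(L[...,1]>12)&(L[...,1]<85)&(L[...,2]>66)&(L[...,2]<120)
    P=L[m];print(n,len(P));
    if len(P)>30:
        y,z=P[:,1],P[:,2]
        c=np.polyfit(y,z,1);k=abs(np.polyval(c,y)-z)<5;c=np.polyfit(y[k],z[k],1);print(c,np.arctan(c[0]))
"
```

```text
t 14.23 tcp book [ -0.8 101.5  89. ] F book [-0.4 -0.2  0. ]
scene 3
scene 1080
[6.05228779e-03 7.10509167e+01] 0.006052213895626254
top 175
[3.52422824e-03 6.99925268e+01] 0.0035242136494085677
```

The cover has settled level (0.005 rad). I'll lift clear and check.

servo_tool(
  deltas="0 0 0 -20 0 0 0;0 0 0 -40 0 0 0;0 0 0 -40 0 0 0;0 0 0 -40 0 0 0;0 0 0 -40 0 0 0;0 0 0 0 0 0 0;0 0 0 0 0 0 0",
)

```text
time_s: 14.97
position: [0.4958, -0.1204, 0.2722]
tool_rot: [[-0.973, 0.229, 0.005], [0.229, 0.973, -0.005], [-0.006, -0.003, -1.0]]
ft_force: [-0.3, 0.1, -0.3]
grip_width: -0.0001
gripper_force: 0.0
```

```bash
python3 -c "
from h import *
B=np.c_[bx,by,[0,0,1]]
s=shot('scene')
for n,p in(('scene',s),('top',shot('top'))):
    L=(cloud(p)*1000-org)@B
    m=(abs(L[...,0])<85)&(L[...,1]>12)&(L[...,1]<135)&(L[...,2]>60)&(L[...,2]<90)
    P=L[m];c=np.polyfit(P[:,1],P[:,2],1);print(n,len(P),c)
    # block side under cover
    m=(abs(L[...,0])<90)&(L[...,1]>30)&(L[...,1]<125)&(L[...,2]>10)&(L[...,2]<55);P=L[m]
    if len(P): print(' side',len(P),np.percentile(P,[5,50,95],axis=0).round(0).tolist())
cv2.imwrite('pics/end.png',cv2.cvtColor(cv2.resize(s['img'][110:300,100:400],None,fx=2.5,fy=2.5),cv2.COLOR_RGB2BGR))
"
```

```text
scene 1738 [4.03872134e-04 7.13554919e+01]
 side 72 [[49.0, 56.0, 11.0], [57.0, 71.0, 20.0], [60.0, 89.0, 30.0]]
top 696 [-2.47926633e-03  6.97076186e+01]
```

View pics/end.png

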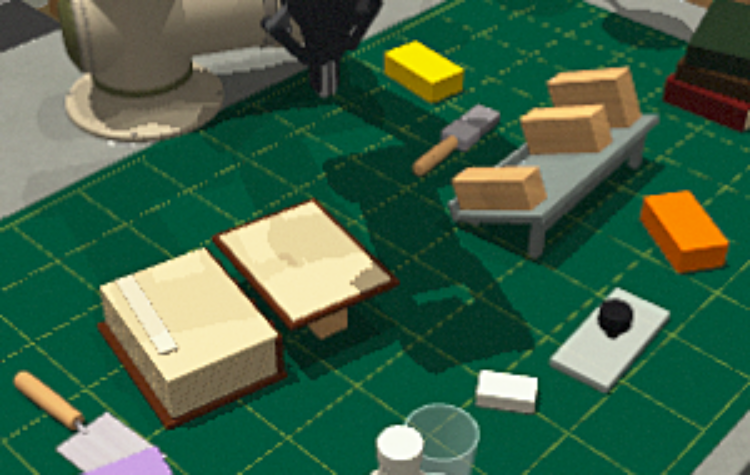

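The picture shows the cover open and level (305,262) on the block (328,320), the other three blocks in the rack (500,187 / 565,128 / 595,95), and the rest untouched. I'm handing in.

```bash
python3 -c "
from rig import env
print(env.close_job())"
```

```text
the job is handed in; nothing more can be done
None
```

The 62 mm block lies flat beside the spine, centred under the cover, and the cover rests open and level on it (within about 0.2° by depth); the other three blocks are still in the rack, the last picture shows nothing else disturbed, and the job was handed in at about 15 s with no verdict returned.

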